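# Put the soldering iron up on its rest

## Robot

A 6-joint arm with a two-finger parallel gripper is mounted at the origin on a cart in front of the work surface, level with it; the furniture and walls round the work are solid. World frame = base frame: x ahead of the robot, y to its left, z up, the work surface at z = 0. Lengths are in mm, angles in rad, forces in N, time in s.
With the tool pointing down it reaches from about 400 to 825 mm from the base axis. Payload 7 kg.
Tool frame: the origin (TCP) lies midway between the tips of the shut fingers; the grasp point (between the pads) lies 19 mm behind it; x points along the fingers, y is the direction in which the jaws open and shut, and the axes are right-handed (so a half turn about x gives the same grasp; the last joint's range is limited). The gripper opens to 88 mm and grips with 3 to 60 N. Pads are 19 mm wide; open, the fingers measure 130 mm over their backs; the gripper's body (78 mm by 193 mm) begins 47 mm behind the grasp point.
Start: joints at [-1.036, 0.359, 0.012, 0, -1.224, -0.288], TCP at [164.878, -654.531, 226.561] pointing down, gripper open.
Joint ranges: [-3.07, 3.07], [-1.43, 2.12], [-1.02, 1.25], [-3.03, 1.67], [-3.05, -0], [-3.03, 3.03]. Speed limits (rad/s): [2.39, 2.39, 3.01, 3.14, 3.14, 3.14].

## Interface

Orientations are given as a unit quaternion [w, x, y, z].
In Python, from rig import observe, snapshot, camera_model, finish_job, silhouettes, tip_of gives the robot as it stands.
- The arm moves only by the tool send_rows, never from a script. Its argument "series" is text: rows parted by semicolons, each of 7 numbers parted by spaces: the turn, a rotation vector about the tool's x, y, z in degrees, then the shift along the tool's x, y, z in m, then the opening, from 0 (shut) to 1 (fully open). In form: ax ay az tx ty tz jaw; .... A call has 1 to 20 rows; each row is the pose to reach, as a shift and turn from the pose commanded when the call began, along the tool's axes at that moment; what a row does not reach only later rows make up. A row lasts 1/8 s, in which the tool goes at most 62.5 mm and 10.7 degrees, less where a joint would pass 70% of its speed; a pose out of reach is approached as far as the arm can. A call with a gripper value outside its range is refused whole. The fingers move at their own pace and stop on an object; "force" is the grip in N (left out, the last holds). Time passes only in rows, so rows that repeat a pose let the fingers close. It gives the time, the measured TCP pose, the force and the opening at its end, in the units of the state.
- observe(): the state, without advancing time (a new reading comes with each control period).
- snapshot(name): name is "side" or "top" or "wrist"; returns (picture, depth): 400x640x3 uint8, red, green, blue; 400x640 float32, mm along the optical axis (not along the pixel's ray), 0 where there is no reading.
- camera_model(name): a dict with "mtx" (3x3 intrinsics, pixels), "world_from_camera" (4x4, takes a point from camera to world coordinates); the wrist camera has in their place "tool_from_camera" (4x4, takes a point from camera to tool coordinates, whose origin is the TCP and whose axes are the tool frame's). Camera axes: x right, y up, looking along -z (the intrinsics and any distortion apply to the point x, -y, -z); pixel columns grow to the right and rows downward; lengths in mm; the calibration is good to about 2 mm. A picture is of the moment at which its call begins: read the wrist's pose just before it. camera_model takes no time and is no camera call.
- finish_job(): hands the job in, once; it reports no verdict.
Trained networks look in the newest picture that a camera, given by its name, has taken for a name from the list of things; names that differ only in an ending like _2 or _b are one class to them, and where a whole thing is asked for, a point or a joint stands for the part that bears it (a point fixed in the world has none). Each returns a list of dicts, best first, with "conf" (0 to 1); they miss things now and then, are a little off and sometimes report something else, mostly with a low value. They report only what shows in the picture. A call takes as long as a camera call. They do not tell look-alikes from the thing itself.
- silhouettes(camera, thing): "pixels" (400x640 bool, what is visible of it).
- tip_of(camera, thing): "point" ([x, y, z] in mm, in world coordinates, good to about 4 mm: a listed point, or the origin of a listed thing).
The state is a dict: "t": time; "joint_positions": joint angles; "dq": joint speeds; "tau": joint torques, N m; "position": TCP position; "tcp_rot": TCP orientation; "force": force on the tool from outside, world axes, zero at the start; "moment": the same for the moment, N m; "grip_width": finger opening in mm.
Only numpy, scipy, OpenCV 4.12 (cv2) and the standard library are available. Lean on these libraries where they do the work, as an engineer would, in place of code of your own. Each camera call takes 0.05 s, during which the arm holds its last target.

## Task

Put the cold soldering iron up on the wooden rest: lay it lengthwise in the two notches, with the middle of its black grip midway between the two uprights so that it is level and its tip and tail hang free. Either end may point either way. Leave the marker and the glass nugget that lie beside it where they are.

Things in the scene. Friction and masses are not known exactly. Their poses are not given: they have to be found in the camera images.
- iron_grip (a point): Soldering iron without cord, 182 mm long, about 60 g, lying on the bench: dark grip 94 mm long, 19 to 21 mm thick, thin metal shank and tip at one end. This point: middle of the grip on the centre line, 10.5 mm above the underside, near the balance point. y runs along the iron (tip 105 mm off towards -y, tail 47 mm towards +y), x across, z up
- iron: the same soldering iron; origin on its underside at half its overall length, 14 mm from the grip's middle towards the tip; same axes as iron_grip
- iron_rest: Wooden rest fixed to the bench: base 80 (x) x 96 (y) x 14 mm high, two notched uprights 10 mm thick at y = -32 and +32 mm, the 54 mm gap between them open at both sides. Notch floors level, 50 mm above the bench, 30 mm wide; flared horns, 42 mm apart at their tops, 70 mm above the bench. y runs through both notches, the way the iron must lie. Origin: centre of the underside
- rest_seat (a point): point of the rest midway between the two notches, level with their floors (50 mm above the rest's origin); a seated iron has the middle of its grip about 10.5 mm above it; axes as iron_rest
- marker: marker pen, pale barrel with a black cap, 124 mm long (along its y), 14 mm thick, lying beside the iron on the robot's side; origin on its underside at mid length; to be left alone
- nugget: flat-backed blue glass nugget, 24 mm wide and 9 mm high, lying beside the iron on the far side; origin at the centre of its underside; to be left alone
Not all that is in view belongs to the job. Of the things that look like the iron, the larger one is meant. There is more than one size of the iron_rest; the one meant has the size given above.

How it is judged (in metres and radians):
At the end, for the whole second after the job is handed in: The iron lies still and released in both notches: middle of its grip within 16 mm sideways and 20 mm lengthwise of the rest's middle, 53 to 69 mm above the bench; level within 9 degrees, in line with the notches within 20 degrees, either way round; marker and nugget not moved over 30 mm (x of iron_grip in the frame of iron_rest between -0.016 and 0.016 m and y of iron_grip in the frame of iron_rest between -0.02 and 0.02 m and z of iron_grip in the frame of iron_rest between 0.053 and 0.069 m and angle between iron_grip's own y axis and vertical between 1.4 and 1.74 rad and angle between the y axis of iron_grip and the y axis of iron_rest, either way round below 0.35 rad and contact force between iron and iron_rest above 0.1 N and contact force between iron and the fingers below 0.05 N and linear speed of iron below 0.02 m/s and angular speed of iron below 0.2 rad/s); the robot touches nothing.
It fails at once if the marker is moved by more than 30 mm (distance of marker from where it was at the start of the episode above 0.03 m).
It fails at once if the glass nugget is moved by more than 30 mm (distance of nugget from where it was at the start of the episode above 0.03 m).
It also fails if it takes over 38 s, if anything falls off the work surface, if the arm or the gripper's body presses on something with over 40 N, if the wrist force passes 120 N, or if a joint passes its speed limit or range.

## Working session

There is one attempt and no reset: what is moved stays moved. The work goes in short steps, Python scripts to look and compute and a tool call to move; the robot and the scene stay as the last step left them, time stands still between calls to the robot, and variables do not carry over. Pictures are saved under pics/ and viewed, and the job is handed in when it is done.

Besides the shell and the picture viewer there is one more tool, called after "Emit:" by a JSON object that holds its "fn" and its "kwargs". send_rows: Moves the arm, as the interface text tells. Its arguments: {"type":"object","properties":{"series":{"type":"string"},"force":{"type":"number"}},"required":["series"]}

```bash
ls; mkdir -p pics; python3 - <<'E'
from rig import *
import cv2
print(observe())
for c in ("top","side"):
    p,d=snapshot(c); cv2.imwrite(f"pics/{c}0.png",p[:,:,::-1])
    for n in ("iron_grip","iron","iron_rest","rest_seat","marker","nugget"):
        print(c,n,[(x["conf"],[round(float(v)) for v in x["point"]]) for x in tip_of(c,n)])
E
```

```text
pics
{'t': 0.0, 'joint_positions': array([-1.03586535e+00,  3.59374866e-01,  1.10469814e-02, -3.57785828e-04,
       -1.22404404e+00, -2.88095064e-01]), 'dq': array([ 0.00050454, -0.00155335, -0.00029726,  0.00028846, -0.00071386,
        0.00087819]), 'tau': array([-2.65424587e-04, -5.82715845e+01,  2.93067706e+01,  6.99767411e+00,
        6.96237505e-03, -1.49798116e-04]), 'position': array([ 164.78687641, -654.08308406,  225.6238841 ]), 'tcp_rot': array([ 0.70161955, -0.08644738,  0.70184718,  0.08756364]), 'force': array([0.14590066, 0.13115055, 0.20532789]), 'moment': array([-0.03264218, -0.00096145, -0.02134702]), 'grip_width': 87.74579974124367}
top iron_grip [(0.67, [553, -153, 11]), (0.49, [478, -356, 9])]
top iron [(0.81, [550, -162, 1]), (0.64, [493, -356, -1])]
top iron_rest [(0.93, [561, 241, -1]), (0.91, [507, 75, 2])]
top rest_seat [(0.62, [506, 71, 51]), (0.57, [564, 247, 35])]
top marker [(0.85, [449, -182, -2])]
top nugget [(0.45, [625, -220, 2])]
side iron_grip [(0.75, [554, -167, 1]), (0.56, [479, -350, 8]), (0.51, [553, -149, 14])]
side iron [(0.82, [554, -166, 1])]
side iron_rest [(0.77, [563, 245, 4]), (0.64, [506, 67, -1])]
side rest_seat [(0.86, [507, 75, 53]), (0.68, [567, 241, 39])]
side marker [(0.44, [450, -181, 4])]
side nugget [(0.48, [625, -221, 0])]
```

View pics/top0.png

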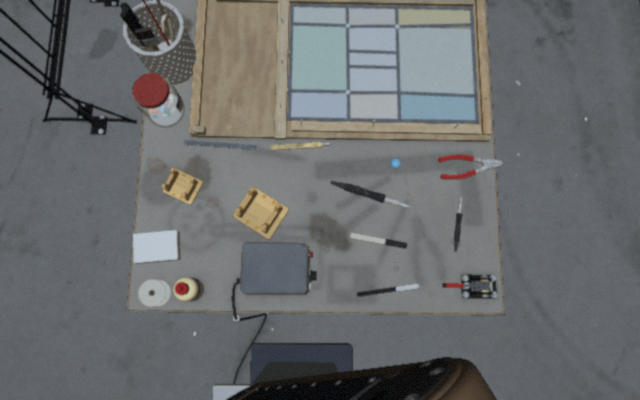

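View pics/side0.png

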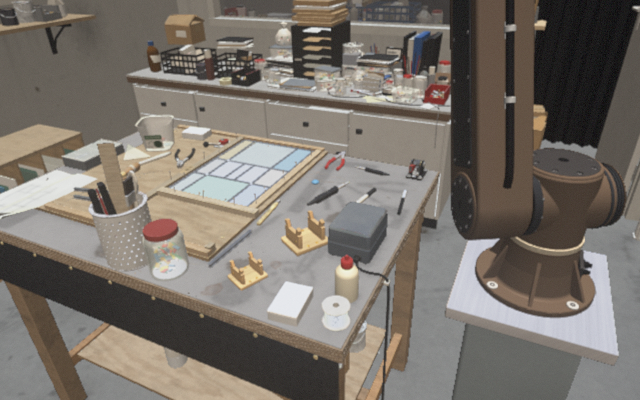

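```bash
cat > h.py <<'E'
from rig import *
import numpy as np, cv2
from scipy.spatial.transform import Rotation as R
def quat(q): return R.from_quat([q[1],q[2],q[3],q[0]])
def cloud(cam,d,wfc=None):
    m=camera_model(cam); K=np.array(m["mtx"]); T=np.array(m["world_from_camera"]) if wfc is None else wfc
    v,u=np.mgrid[:400,:640]
    x=(u-K[0,2])/K[0,0]*d; y=(v-K[1,2])/K[1,1]*d
    P=np.stack([x,-y,-d],-1)
    return P@T[:3,:3].T+T[:3,3]
E
python3 - <<'E'
from h import *
p,d=snapshot("top"); W=cloud("top",d); print({k:(v if k!="world_from_camera" else 0) for k,v in camera_model("top").items()})
def show(n,i,s):
    m=s["pixels"]&(d>0); P=W[m]; 
    v,u=np.nonzero(m); print(n,s["conf"],m.sum(),"px",u.mean().round(),v.mean().round(),"z",np.percentile(P[:,2],[2,20,50,80,98]).round(1))
    r=cv2.minAreaRect(P[:,:2].astype(np.float32)); print("  rect",np.round(cv2.boxPoints(r),1).tolist(),np.round(r[1],1))
for n in ("iron","iron_rest","marker","nugget"):
    for i,s in enumerate(silhouettes("top",n)): show(n,i,s); np.save(f"m_{n}_{i}.npy",s["pixels"])
c=cv2.resize(p[130:260,220:460],None,fx=3.3,fy=3.3,interpolation=cv2.INTER_CUBIC); cv2.imwrite("pics/crop.png",c[:,:,::-1])
np.save("W.npy",W);np.save("p.npy",p)
E
```

```text
{'mtx': array([[498.91830711,   0.        , 325.61450601],
       [  0.        , 498.91830711, 201.31124446],
       [  0.        ,   0.        ,   1.        ]]), 'world_from_camera': 0}
iron 0.55 500 px 366.0 193.0 z [ 9.3 14.4 17.4 20.1 22.6]
  rect [[511.79998779296875, -237.89999389648438], [529.2000122070312, -243.6999969482422], [584.5, -80.69999694824219], [567.2000122070312, -74.80000305175781]] [172.2  18.3]
iron 0.54 282 px 458.0 226.0 z [-1.7  7.3 11.2 13.8 16.6]
  rect [[424.5, -357.70001220703125], [536.0999755859375, -371.29998779296875], [538.2000122070312, -353.8999938964844], [426.70001220703125, -340.29998779296875]] [ 17.5 112.4]
iron_rest 0.97 1654 px 260.0 212.0 z [ 7.6 13.6 15.9 47.4 68. ]
  rect [[444.70001220703125, 54.70000076293945], [515.7000122070312, 11.399999618530273], [567.9000244140625, 97.0999984741211], [496.8999938964844, 140.39999389648438]] [100.3  83.2]
iron_rest 0.97 955 px 182.0 186.0 z [-0.4  9.6 12.6 34.6 49.9]
  rect [[517.7000122070312, 225.3000030517578], [573.2000122070312, 198.89999389648438], [609.2000122070312, 274.79998779296875], [553.7000122070312, 301.1000061035156]] [84.  61.5]
marker 0.87 338 px 379.0 240.0 z [ 6.4 10.3 12.5 14.4 16.8]
  rect [[430.0, -239.3000030517578], [442.8999938964844, -241.6999969482422], [464.8999938964844, -120.9000015258789], [452.0, -118.5]] [122.8  13.1]
nugget 0.6 93 px 396.0 163.0 z [-1.1  5.3  8.1  9.7 12. ]
  rect [[605.2000122070312, -224.60000610351562], [626.0, -238.39999389648438], [638.5999755859375, -219.39999389648438], [617.7999877929688, -205.60000610351562]] [22.8 25. ]
```

View pics/crop.png

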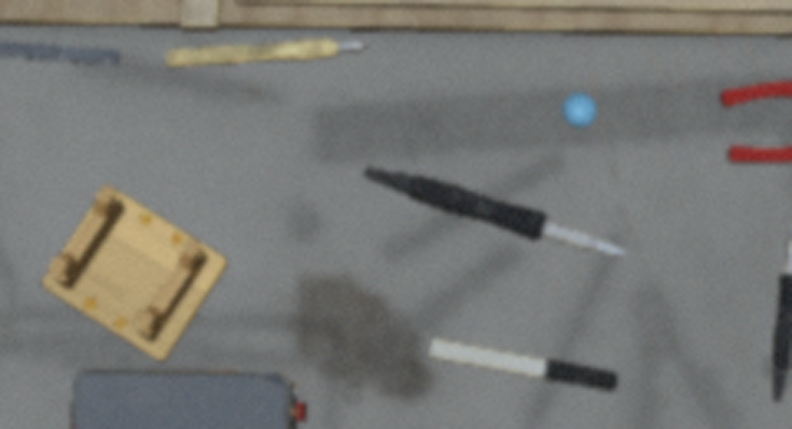

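```bash
cat >> h.py <<'E'
import json,os
# commanded pose kept in cmd.json: pos, quat xyzw
def load(): 
    c=json.load(open("cmd.json")); return np.array(c["p"]),R.from_quat(c["q"])
def save(p,r): json.dump({"p":list(map(float,p)),"q":r.as_quat().tolist()},open("cmd.json","w"))
def down(jaw_deg): # tool x down, tool y at heading jaw_deg
    a=np.radians(jaw_deg); y=np.array([np.cos(a),np.sin(a),0]); x=np.array([0,0,-1.]); z=np.cross(x,y)
    return R.from_matrix(np.stack([x,y,z],1))
def row(p,r):
    p0,r0=load(); return (r0.inv()*r).as_rotvec(degrees=True).round(2), (r0.inv().apply(np.array(p)-p0)/1000).round(4)
def did(ax,t):
    p0,r0=load(); save(p0+r0.apply(np.array(t)*1000), r0*R.from_rotvec(ax,degrees=True))
E
python3 - <<'E'
from h import *
s=observe(); r=quat(s["tcp_rot"]); print(r.as_matrix().round(4)); y=r.as_matrix()[:,1]; h=np.degrees(np.arctan2(y[1],y[0])); print("heading",h)
save([164.878,-654.531,226.561],down(h))
m=camera_model("wrist"); print(m["tool_from_camera"].round(2),m["mtx"].round(1))
W=np.load("W.npy"); m=np.load("m_iron_0.npy")
# jaw heading options for iron 71.3 -> -18.7 or 161.3
for j in (-18.7,161.3): print(j,row([552,-151,200],down(j)))
E
```

```text
[[ 0.     -0.2443  0.9697]
 [-0.      0.9697  0.2443]
 [-1.     -0.      0.    ]]
heading 104.14181203144594
[[   0.      0.27   -0.96 -157.7 ]
 [   1.     -0.      0.     -0.38]
 [  -0.     -0.96   -0.27  -74.02]
 [   0.      0.      0.      1.  ]] [[306.3   0.  322.7]
 [  0.  306.3 201.5]
 [  0.    0.    1. ]]
-18.7 (array([122.84,   0.  ,   0.  ]), array([0.0266, 0.3937, 0.4984]))
161.3 (array([-57.16,   0.  ,   0.  ]), array([0.0266, 0.3937, 0.4984]))
```

Emit:
{"fn": "send_rows", "kwargs": {"series": "-57.16 0 0 0.0266 0.3937 0.4984 0.7;-57.16 0 0 0.0266 0.3937 0.4984 0.7;-57.16 0 0 0.0266 0.3937 0.4984 0.7;-57.16 0 0 0.0266 0.3937 0.4984 0.7;-57.16 0 0 0.0266 0.3937 0.4984 0.7;-57.16 0 0 0.0266 0.3937 0.4984 0.7;-57.16 0 0 0.0266 0.3937 0.4984 0.7;-57.16 0 0 0.0266 0.3937 0.4984 0.7;-57.16 0 0 0.0266 0.3937 0.4984 0.7;-57.16 0 0 0.0266 0.3937 0.4984 0.7;-57.16 0 0 0.0266 0.3937 0.4984 0.7;-57.16 0 0 0.0266 0.3937 0.4984 0.7;-57.16 0 0 0.0266 0.3937 0.4984 0.7;-57.16 0 0 0.0266 0.3937 0.4984 0.7"}}

```text
t: 2.7
position: [551.3, -152.1, 200.3]
tcp_rot: [0.575, -0.412, 0.575, 0.412]
force: [-0.1, 0.6, -0.2]
grip_width: 61.3
```

```bash
python3 - <<'E'
from h import *
did([-57.16,0,0],[.0266,.3937,.4984]); print(load()[0])
s=observe(); print(s["position"],s["tcp_rot"],s["dq"].round(3))
T=np.eye(4);T[:3,:3]=quat(s["tcp_rot"]).as_matrix();T[:3,3]=s["position"]
p,d=snapshot("wrist"); C=T@camera_model("wrist")["tool_from_camera"]; W=cloud("wrist",d,C)
cv2.imwrite("pics/w1.png",p[:,:,::-1]); np.savez("w1.npz",p=p,d=d,W=W)
print([(x["conf"],x["point"].round() if hasattr(x["point"],'round') else x["point"]) for x in tip_of("wrist","iron_grip")])
for s in silhouettes("wrist","iron"):
    m=s["pixels"]&(d>0); P=W[m]; v,u=np.nonzero(m)
    print(s["conf"],m.sum(),u.min(),u.max(),v.min(),v.max(),np.percentile(P[:,2],[5,50,95]).round(1))
    P=P[P[:,2]>5];q=P[:,:2]; c,V=q.mean(0),np.linalg.svd(q-q.mean(0),full_matrices=0)[2]; print(c,V[0],np.degrees(np.arctan2(V[0][1],V[0][0])))
E
```

```text
[ 551.98362399 -150.99203838  199.961     ]
[ 551.34772104 -152.10899908  200.25136477] [ 0.5750295  -0.41171714  0.57482456  0.41159057] [ 0.001  0.001  0.    -0.001 -0.     0.   ]
[(0.77, [554.3, -149.0, 13.8])]
0.89 1848 310 329 89 245 [ 9.2 15.9 19.6]
[ 551.55099878 -160.93696453] [0.29628573 0.95509935] 72.76534835751792
```

View pics/w1.png

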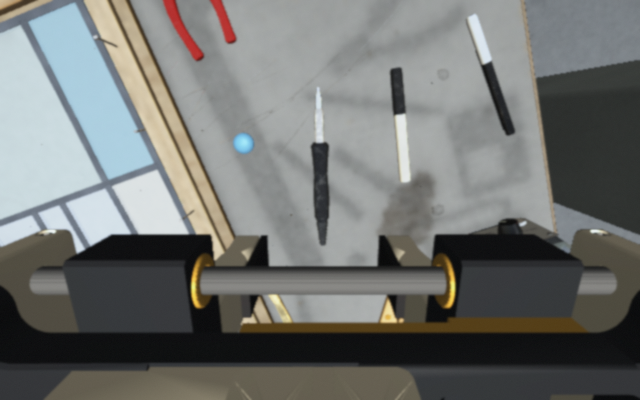

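```bash
python3 - <<'E'
from h import *
f=np.load("w1.npz"); p,d,W=f["p"],f["d"],f["W"]
m=[s for s in silhouettes("wrist","iron")][0]["pixels"]&(d>0)
m[:, :300]=0
for v in range(89,246,6):
    u=np.nonzero(m[v])[0]
    if len(u): 
        P=W[v,u]; print(v,u.min(),u.max(),P.mean(0).round(1),P[:,2].max().round(1),np.linalg.norm((P[-1]-P[0])[:2]).round(1),p[v,u].mean().round())
E
```

```text
89 317 318 [ 524.3 -249.2   10.8] 11.2 1.1 209.0
95 316 319 [ 526.2 -243.3   12.4] 13.4 3.2 214.0
101 317 319 [ 527.7 -237.4   13.5] 14.4 2.1 223.0
107 316 320 [ 529.7 -231.6   12.5] 13.5 4.3 215.0
113 314 322 [ 531.7 -225.7   13.8] 15.3 8.7 200.0
119 314 322 [ 533.7 -219.7   12. ] 15.0 9.1 208.0
125 314 322 [ 535.9 -213.8   11.9] 15.1 9.1 207.0
131 314 323 [ 537.5 -207.5   12.3] 15.8 10.3 204.0
137 314 323 [ 539.6 -201.4   12.4] 15.2 10.4 210.0
143 311 327 [ 541.1 -195.2   14. ] 18.0 18.5 87.0
149 310 329 [ 542.6 -189.    15.9] 20.7 22.1 64.0
155 311 327 [ 545.3 -183.    16.8] 20.5 18.5 52.0
161 312 327 [ 546.9 -176.5   16.7] 20.0 17.0 54.0
167 313 327 [ 548.7 -169.9   16.3] 19.4 15.9 53.0
173 314 326 [ 550.8 -163.5   16.6] 19.2 13.6 52.0
179 313 327 [ 553.1 -156.7   15.2] 19.2 16.7 63.0
185 312 328 [ 555.4 -149.9   14.6] 18.9 19.2 66.0
191 313 329 [ 556.5 -143.1   15.9] 20.2 19.1 59.0
197 313 329 [ 558.4 -136.3   15.9] 19.3 19.3 65.0
203 314 328 [ 561.  -130.    17.6] 19.7 16.3 54.0
209 314 328 [ 563.4 -123.1   17.3] 20.0 16.5 56.0
215 315 328 [ 565.2 -115.8   17. ] 18.7 15.4 53.0
221 316 328 [ 567.6 -106.9   11.9] 17.4 14.9 70.0
227 317 326 [ 570.3 -101.    15.1] 16.7 10.8 72.0
233 318 325 [572.8 -93.6  14.7] 17.0 8.4 71.0
239 319 325 [574.9 -85.5  13.4] 14.7 7.3 77.0
245 321 323 [577.4 -78.2  13.6] 14.0 2.4 119.0
```

```bash
python3 - <<'E'
from h import *
for z in (60,4): print(row([555.1,-150.4,z],down(162.8)))
E
```

```text
(array([-1.5,  0. ,  0. ]), array([ 0.14  , -0.0028,  0.0016]))
(array([-1.5,  0. ,  0. ]), array([ 0.196 , -0.0028,  0.0016]))
```

Emit:
{"fn": "send_rows", "kwargs": {"series": "-1.5 0 0 0.05 -0.0028 0.0016 0.7;-1.5 0 0 0.1 -0.0028 0.0016 0.7;-1.5 0 0 0.14 -0.0028 0.0016 0.7;-1.5 0 0 0.16 -0.0028 0.0016 0.7;-1.5 0 0 0.18 -0.0028 0.0016 0.7;-1.5 0 0 0.19 -0.0028 0.0016 0.7;-1.5 0 0 0.196 -0.0028 0.0016 0.7;-1.5 0 0 0.196 -0.0028 0.0016 0.7;-1.5 0 0 0.196 -0.0028 0.0016 0.7", "force": 30}}

```text
t: 4.03
position: [555.7, -150.4, 4.7]
tcp_rot: [0.569, -0.42, 0.569, 0.419]
force: [0.1, -0.8, 0.8]
grip_width: 61.4
```

Emit:
{"fn": "send_rows", "kwargs": {"series": "0 0 0 0.0025 0 0 0.7;0 0 0 0.0025 0 0 0;0 0 0 0.0025 0 0 0;0 0 0 0.0025 0 0 0;0 0 0 0.0025 0 0 0;0 0 0 0.0025 0 0 0;0 0 0 0.0025 0 0 0;0 0 0 0.0025 0 0 0", "force": 30}}

```text
t: 5.03
position: [555.1, -150.4, 1.5]
tcp_rot: [0.569, -0.42, 0.569, 0.42]
force: [-0.1, -0.2, -0.4]
grip_width: 18.7
```

```bash
python3 - <<'E'
from h import *
did([-1.5,0,0],[.196,-.0028,.0016]); did([0,0,0],[.0025,0,0]); print(load()[0])
for q in ([555,-150,60],): print(row([load()[0][0],load()[0][1],170],down(162.8)))
print(row([540,130,180],down(148.7)))
E
```

```text
[ 555.14877402 -150.37411821    1.461     ]
(array([0., 0., 0.]), array([-0.1685,  0.    , -0.    ]))
(array([14.1,  0. ,  0. ]), array([-0.1785,  0.0974,  0.2634]))
```

Emit:
{"fn": "send_rows", "kwargs": {"series": "0 0 0 -0.01 0 0 0;0 0 0 -0.03 0 0 0;0 0 0 -0.06 0 0 0;0 0 0 -0.1 0 0 0;0 0 0 -0.14 0 0 0;2 0 0 -0.17 0.01 0.027 0;4 0 0 -0.1785 0.024 0.066 0;6 0 0 -0.1785 0.04 0.108 0;8 0 0 -0.1785 0.056 0.15 0;10 0 0 -0.1785 0.071 0.192 0;12 0 0 -0.1785 0.085 0.23 0;14.1 0 0 -0.1785 0.094 0.253 0;14.1 0 0 -0.1785 0.0974 0.2634 0;14.1 0 0 -0.1785 0.0974 0.2634 0;14.1 0 0 -0.1785 0.0974 0.2634 0;14.1 0 0 -0.1785 0.0974 0.2634 0"}}

```text
t: 7.02
position: [540.0, 129.2, 180.0]
tcp_rot: [0.616, -0.346, 0.617, 0.346]
force: [-0.4, 0.0, -1.8]
grip_width: 18.2
```

```bash
python3 - <<'E'
from h import *
did([14.1,0,0],[-.1785,.0974,.2634]); print(load()[0])
s=observe(); print(s["t"],s["position"],s["force"],s["grip_width"])
T=np.eye(4);T[:3,:3]=quat(s["tcp_rot"]).as_matrix();T[:3,3]=s["position"]
p,d=snapshot("wrist"); C=T@camera_model("wrist")["tool_from_camera"]; W=cloud("wrist",d,C)
cv2.imwrite("pics/w2.png",p[:,:,::-1]); np.savez("w2.npz",p=p,d=d,W=W)
ms=silhouettes("wrist","iron_rest")
for n in("iron_grip","rest_seat","iron_rest"): print(n,[(x["conf"],x["point"]) for x in tip_of("wrist",n)])
for i,x in enumerate(ms):
    m=x["pixels"]&(d>0);P=W[m];v,u=np.nonzero(m);print(x["conf"],m.sum(),u.min(),u.max(),v.min(),v.max(),P.mean(0)); np.save(f"mr{i}.npy",m)
p,d=snapshot("side"); cv2.imwrite("pics/s2.png",cv2.resize(p[120:300,200:440],None,fx=3,fy=3)[:,:,::-1])
E
```

```text
[539.98529332 130.04768703 179.961     ]
7.025 [540.0166183  129.16695716 180.00847081] [-0.40547546  0.02045916 -1.76057359] 18.157966130664995
iron_grip [(0.82, [537.2, 129.2, 194.8])]
rest_seat [(0.82, [507.0, 74.9, 53.2])]
iron_rest [(0.59, [507.0, 77.0, 1.7])]
0.48 39 340 343 299 314 [591.87887305 254.56240602  37.01955496]
```

View pics/w2.png

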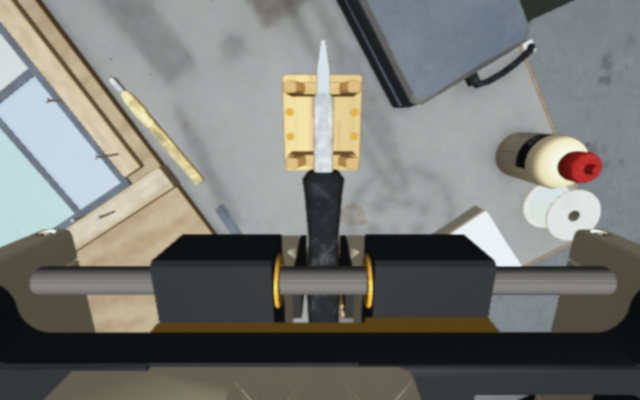

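View pics/s2.png

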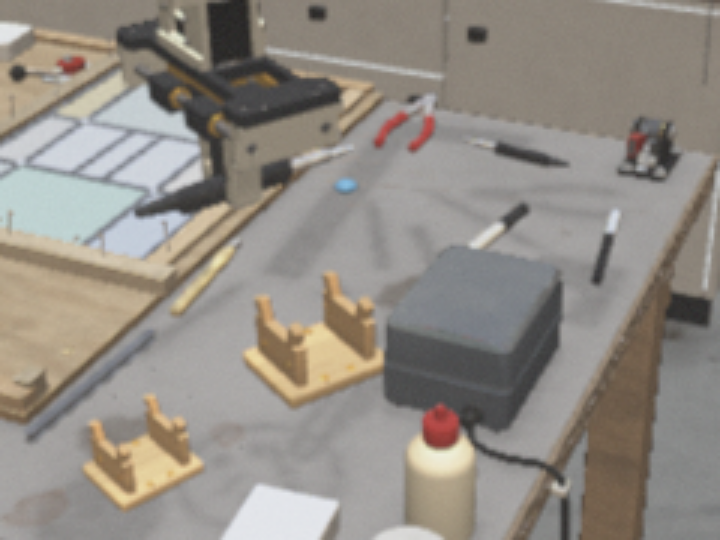

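```bash
python3 - <<'E'
from h import *
f=np.load("w2.npz"); p,d,W=f["p"],f["d"],f["W"]
sel=(d>0)&(abs(W[...,2]-14)<4)
# rest base-top points near
near=(abs(W[...,0]-506)<70)&(abs(W[...,1]-75)<70)
hsv=cv2.cvtColor(p,cv2.COLOR_RGB2HSV); wood=(hsv[...,1]>60)&(hsv[...,0]>10)&(hsv[...,0]<30)
m=near&wood&(d>0)&(W[...,2]>9)&(W[...,2]<19)
r=cv2.minAreaRect(W[m][:,:2].astype(np.float32)); print("base",m.sum(),r,W[m][:,2].mean()); print(cv2.boxPoints(r))
m=near&wood&(d>0)&(W[...,2]>60)&(W[...,2]<76); n,l,st,c=cv2.connectedComponentsWithStats(m.astype(np.uint8))
for i in range(1,n):
    if st[i][4]>8: print("horn",st[i],W[l==i].mean(0).round(1))
m=near&(d>0)&(W[...,2]>20)&(W[...,2]<76)&wood; print("upright rect",cv2.minAreaRect(W[m][:,:2].astype(np.float32)))
h=(W[...,2]>150)&(d>0)&(W[...,2]<215)
for v in range(40,262,10):
    u=np.nonzero(h[v,290:360])[0]+290
    if len(u): P=W[v,u]; print(v,u.min(),u.max(),P.mean(0).round(1),P[:,2].max().round(1))
E
```

```text
base 3833 ((507.2680969238281, 72.9483871459961), (94.40460968017578, 79.83130645751953), 58.72123718261719) 13.460543752166732
[[448.64658   53.33117 ]
 [516.8745    11.882572]
 [565.88965   92.565605]
 [497.66168  134.0142  ]]
horn [283  80  17  14 197] [512.6  32.6  65.2]
horn [344  80  17  14 203] [469.   59.3  65.1]
horn [285 157  16  12 164] [545.6  86.3  65.2]
horn [343 157  16  12 161] [501.7 113.1  65.3]
upright rect ((507.1891784667969, 73.02403259277344), (74.21708679199219, 65.56332397460938), 58.487247467041016)
40 321 324 [485.1  38.8 189. ] 190.3
50 320 326 [487.   42.3 189. ] 190.1
60 318 327 [489.5  45.9 190.6] 191.8
70 316 329 [491.6  49.4 190.9] 192.3
80 316 329 [493.8  53.  191.2] 192.3
90 316 329 [496.   56.6 190.9] 192.2
100 313 332 [498.2  60.3 192.3] 194.1
110 313 332 [500.5  64.  192.5] 194.2
120 313 332 [502.8  67.7 192.4] 195.2
130 313 332 [505.2  71.5 192.3] 194.1
140 313 332 [507.5  75.4 192.3] 194.0
150 313 332 [509.9  79.4 192.5] 194.5
160 313 332 [512.3  83.4 192.1] 193.9
170 308 337 [515.   87.8 190.7] 193.6
180 302 343 [516.9  91.  196.1] 198.5
190 304 342 [519.2  95.2 196.7] 199.4
200 305 341 [521.9  99.5 196.1] 199.1
210 306 340 [524.5 103.8 195.9] 198.1
220 307 339 [527.2 108.3 195.7] 198.4
230 308 338 [530.  112.9 195.4] 198.4
240 290 359 [532.8 119.2 191.8] 197.1
250 290 359 [534.5 121.9 196.9] 203.3
260 290 359 [536.1 124.2 202.3] 214.0
```

```bash
python3 - <<'E'
from h import *
for z in (180,110,52.5): print(row([508.1,75,z],down(148.6)))
E
```

```text
(array([0.1, 0. , 0. ]), array([-0.    , -0.0014, -0.0636]))
(array([0.1, 0. , 0. ]), array([ 0.07  , -0.0014, -0.0636]))
(array([0.1, 0. , 0. ]), array([ 0.1275, -0.0014, -0.0636]))
```

Emit:
{"fn": "send_rows", "kwargs": {"series": "0.1 0 0 0 -0.0014 -0.025 0;0.1 0 0 0 -0.0014 -0.05 0;0.1 0 0 0.01 -0.0014 -0.0636 0;0.1 0 0 0.03 -0.0014 -0.0636 0;0.1 0 0 0.06 -0.0014 -0.0636 0;0.1 0 0 0.08 -0.0014 -0.0636 0;0.1 0 0 0.09 -0.0014 -0.0636 0;0.1 0 0 0.09 -0.0014 -0.0636 0;0.1 0 0 0.09 -0.0014 -0.0636 0"}}

```text
t: 8.45
position: [508.6, 75.1, 90.7]
tcp_rot: [0.617, -0.346, 0.616, 0.346]
force: [-0.3, -0.0, -0.6]
grip_width: 18.3
```

```bash
python3 - <<'E'
from h import *
did([.1,0,0],[.09,-.0014,-.0636]); print(load()[0])
s=observe(); print(s["t"],s["position"],s["force"],s["grip_width"])
p,d=snapshot("wrist"); cv2.imwrite("pics/w3.png",p[:,:,::-1])
E
```

```text
[508.14186185  74.97577157  89.961     ]
8.45 [508.6388738   75.09047664  90.66489501] [-0.33245238 -0.03376042 -0.6175789 ] 18.27203119280582
```

View pics/w3.png

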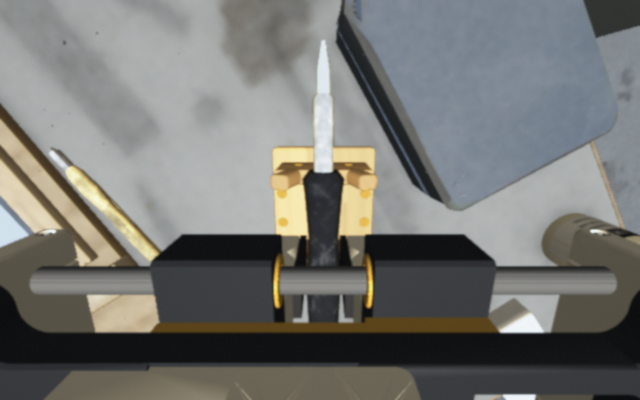

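```bash
python3 - <<'E'
from h import *
W=np.load("W.npy")
for u in (245,260,275,290,305):
    for v in (240,244,250,270): print(u,v,W[v,u].round(),end=" ")
    print()
P=W[235:300,225:325].reshape(-1,3); P=P[P[:,2]>40]; print(P[P[:,0]<455].max(0))
E
```

```text
245 240 [445. 107.   0.] 245 244 [428.  94.  86.] 245 250 [416.  94.  82.] 245 270 [377.  92.  83.] 
260 240 [446.  74.   3.] 260 244 [428.  64.  83.] 260 250 [416.  64.  82.] 260 270 [377.  62.  85.] 
275 240 [446.  42.   0.] 275 244 [429.  34.  85.] 275 250 [416.  34.  87.] 275 270 [377.  33.  84.] 
290 240 [447.   9.   1.] 290 244 [429.   5.  85.] 290 250 [417.   4.  83.] 290 270 [377.   3.  85.] 
305 240 [447. -23.  -2.] 305 244 [430. -25.  80.] 305 250 [417. -25.  84.] 305 270 [378. -26.  83.] 
[ 433.79705554  102.74386642 1076.3341658 ]
```

Emit:
{"fn": "send_rows", "kwargs": {"series": "0 0 0 0.01 0 0 0;0 0 0 0.02 0 0 0;0 0 0 0.028 0 0 0;0 0 0 0.034 0 0 0;0 0 0 0.038 0 0 0;0 0 0 0.038 0 0 0;0 0 0 0.038 0 0 0"}}

```text
t: 9.38
position: [508.2, 75.0, 52.0]
tcp_rot: [0.617, -0.346, 0.617, 0.346]
force: [-1.3, 0.1, -0.7]
grip_width: 18.2
```

Emit:
{"fn": "send_rows", "kwargs": {"series": "0 0 0 0.001 0 0 0;0 0 0 0.0015 0 0 0;0 0 0 0.0015 0 0 0"}}

```text
t: 9.75
position: [508.4, 75.1, 51.4]
tcp_rot: [0.617, -0.346, 0.616, 0.346]
force: [-2.4, 1.1, 9.7]
grip_width: 18.2
```

Contact at 10 N upward; release gently.

Emit:
{"fn": "send_rows", "kwargs": {"series": "0 0 0 -0.0005 0 0 0.3;0 0 0 -0.0005 0 0 0.4;0 0 0 -0.0005 0 0 0.6;0 0 0 -0.0005 0 0 0.6;0 0 0 -0.0005 0 0 0.6;0 0 0 -0.0005 0 0 0.6;0 0 0 -0.01 0 0 0.6;0 0 0 -0.03 0 0 0.6;0 0 0 -0.06 0 0 0.6;0 0 0 -0.1 0 0 0.6;0 0 0 -0.14 0 0 0.6;0 0 0 -0.14 0 0.06 0.6;0 0 0 -0.14 0 0.1 0.6;0 0 0 -0.14 0 0.1 0.6;0 0 0 -0.14 0 0.1 0.6"}}

```text
t: 11.62
position: [559.8, 160.1, 190.5]
tcp_rot: [0.616, -0.346, 0.617, 0.346]
force: [-0.1, -0.3, -0.1]
grip_width: 52.6
```

```bash
python3 - <<'E'
from h import *
s=observe(); print(s["t"],s["position"],s["force"],s["grip_width"])
T=np.eye(4);T[:3,:3]=quat(s["tcp_rot"]).as_matrix();T[:3,3]=s["position"]
p,d=snapshot("wrist"); W=cloud("wrist",d,T@camera_model("wrist")["tool_from_camera"])
cv2.imwrite("pics/w4.png",p[:,:,::-1])
g=[(x["conf"],x["point"]) for x in tip_of("wrist","iron_grip")]; print(g)
a=np.radians(58.6); Y=np.array([np.cos(a),np.sin(a)]); X=np.array([Y[1],-Y[0]])
for c,q in g: e=np.array(q[:2])-[507.2,73]; print("rest frame x,y",e@X,e@Y,q[2])
for x in silhouettes("wrist","iron")[:1]:
    m=x["pixels"]&(d>0)
    for v in range(0,400,12):
        u=np.nonzero(m[v])[0]
        if len(u): P=W[v,u]; e=P[:,:2].mean(0)-[507.2,73]; print(v,u.min(),u.max(),(e@X).round(1),(e@Y).round(1),P[:,2].max().round(1))
q,_=snapshot("side"); cv2.imwrite("pics/s4.png",cv2.resize(q[120:300,200:440],None,fx=3,fy=3)[:,:,::-1])
for n in ("marker","nugget"): print(n,[(x["conf"],x["point"]) for x in tip_of("side",n)])
E
```

```text
11.625 [559.82919376 160.11970145 190.54775065] [-0.12703168 -0.31389165 -0.05095572] 52.62623986150329
[(0.61, [506.8, 74.4, 63.8])]
rest frame x,y -1.0708338034869214 0.9865672634492446 63.8
0 317 327 0.3 -62.3 65.1
12 317 328 -0.2 -55.1 65.6
24 314 331 -0.1 -43.9 69.3
36 311 334 -0.2 -35.6 70.4
48 312 332 0.3 -26.1 70.1
60 313 331 0.3 -16.9 70.5
72 314 332 -0.7 -7.9 69.4
84 314 332 -0.7 1.8 69.7
96 313 332 -0.2 11.9 69.7
108 312 333 -0.2 21.8 70.2
120 313 332 -0.2 32.0 70.1
132 314 331 -0.2 42.4 69.4
144 316 327 0.7 53.2 66.8
156 318 326 0.3 64.2 65.3
168 319 325 0.3 75.5 64.9
marker [(0.47, [452.5, -182.8, 3.6])]
nugget [(0.41, [623.0, -220.3, -2.3])]
```

View pics/w4.png

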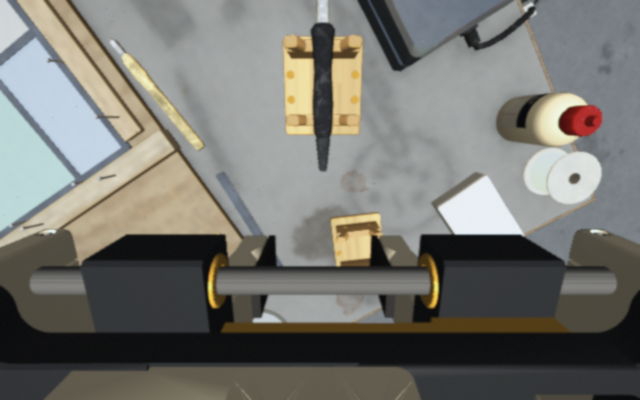

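View pics/s4.png

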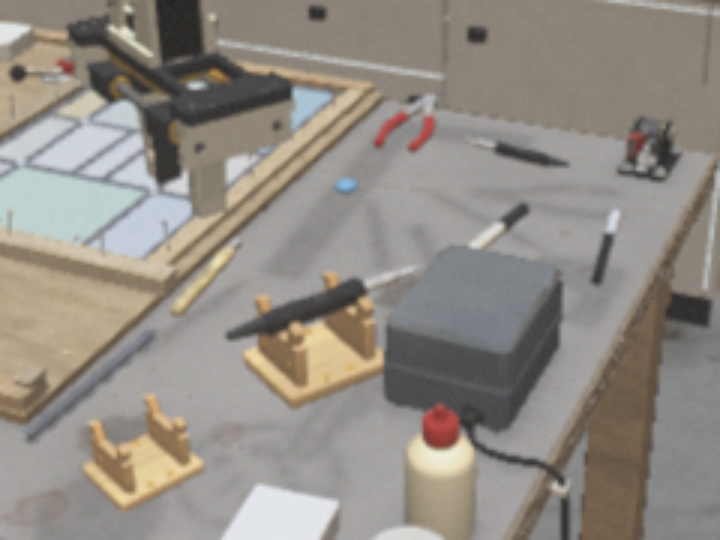

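The iron lies level in both notches (wrist picture: column about 323, rows 0–170, centred on the rest at 285–361). The marker and nugget are where they were. The tip is clear of the grey box, with nothing touching the gripper.

```bash
python3 -c "
from rig import *
print(finish_job())"
```

```text
the job is handed in; nothing more can be done
None
```

I picked up the larger soldering iron by the middle of its grip and lowered it into both notches of the larger rest. It touched down at about 10 N, and I then opened the gripper, drew the arm clear and handed the job in at about 12 s. No verdict came back.

**Iron position:** in the last wrist picture the iron's axis is within about 1 mm of the rest's centre line. The middle of the grip is within about 2 mm lengthwise. The top of the grip is at about 70 mm along its whole length, so its centre is near 60 mm and it lies level.

**Marker and nugget:** the side camera puts both within about 3 mm of where they started, which is within its accuracy.

**Disagreement:** the network put the grip point at 63.8 mm high against about 60 mm from depth; both are within the 53 to 69 mm limits. No other check failed.

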